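# Open the catch-locked sliding lid of a mosaic tile box

## Task

Open the wooden tile box: reach a closed fingertip down through the window in its lid, press the sprung steel plate underneath down and keep it down while pushing the lid's front bar past the plate's two teeth, then go on pushing until the lid is fully open against the far end of the box. Then draw the finger out, so that the plate springs back up with its teeth standing in the window. Only push: do not lift the lid, and leave the craft things around the box where they are.

Things in the scene. Friction and masses are not known exactly. Their poses are not given: they have to be found in the camera images.
- tilebox: Fixed wooden box, 292 mm long (x), 180 wide (y), side walls 72 high. Origin on its underside at mid-width, 155 mm from its near end, 137 from its far end. x = the lid's opening direction, z up. The lid runs on ledges 50 mm above the table, kept down by lips whose inner edges are at y = +-68 mm. Inside face of the far end wall (the lid's end stop) at x = 125 mm.
- lid: Loose wooden sliding lid, 190 mm long (x), 153 wide, 10 thick, about 160 g; origin at the centre of its underside, axes as the box's. A window (lid x = 17 to 81 mm, 104 wide) is closed at its far side by a front bar (x = 81 to 95). Shut: origin at box x = -46 to -39 mm, the bar blocked by the catch's two teeth. Fully open: bar against the far end wall, origin at box x = +30 mm.
- lid_window (a point): centre of the lid's window (64 mm along x, 104 across), level with the lid's top 60 mm above the table; lid x = 49 mm. Moves with the lid.
- lid_bar (a point): middle of the near face of the lid's front bar, at its top edge (lid x = 81 mm): the face to push, from inside the window, along the box's x. At box x = 111 mm when fully open.
- catch (a joint): how far the sprung catch plate is pressed straight down, m: 0 = up, 0.018 = bottomed. About 3 N starts it, 8.5 N bottoms it. From 0.012 on, its teeth are below the lid and the bar can pass; 0.015 is a safe depth. It springs up when released, unless the lid's bar lies over the teeth.
- catch_pad (a point): centre of the catch plate's flat top (box x = 49 mm, y = 0), 46 mm above the table when up. Steel plate under the window, box x = -20 to 118 mm, 100 wide: a fingertip can slide along it while pressing. Two teeth 16 mm tall stand on it at box x = 58 to 66 mm, y = +-36 to +-48 mm; the 72 mm between them is free for the finger.
- bowl: loose purple bowl, 100 mm across, 45 high; origin under its centre; leave alone
- glue: loose white glue bottle, 38 mm across, 85 high; origin under its centre; leave alone
- jar: loose glass jar, 60 mm across, 70 high; origin under its centre; leave alone
- star: loose wooden star-shaped coaster with coloured tiles, about 140 mm across, 14 high; origin under its centre; leave alone
- tweezers: loose steel tweezers lying flat, 125 mm long, 10 high; origin at mid-length underneath; leave alone
- brush: loose brush lying flat, 160 mm long; leave alone
- mug: loose white mug, 76 mm across, 80 high; origin under its centre; leave alone
Things that resemble listed ones, but are neither listed nor needed, are in the scene too. What is shaped like the lid but yellow is not meant.

How it is judged:
By the outcome, as a careful person would: the job done as asked, in the order asked, and still so for the second after the job is handed in, with the robot touching nothing.
It also fails if it takes over 38 s, if anything falls off the work surface, if the arm or the gripper's body presses on something with over 40 N, if the wrist force passes 120 N, or if a joint passes its speed limit or range.

## Robot

A 7-joint arm with a two-finger parallel gripper is mounted at the origin on the work surface. World frame = base frame: x ahead of the robot, y to its left, z up, the work surface at z = 0. Lengths are in mm, angles in rad, forces in N, time in s.
With the tool pointing down it reaches from about 400 to 850 mm from the base axis. Payload 4.5 kg.
Tool frame: the origin (TCP) lies at the very end of the fingers, on their centre line; the grasp point (between the pads) lies manip.pinch_z behind it (manip.pinch_z is the distance from the TCP to the grasp point, in mm); z points along the fingers, y is the line along which they close (so a half turn about z gives the same grasp; the last joint's range is limited). The gripper opens to 85 mm and grips with 20 to 120 N. Pads are 22 mm wide; open, the fingers measure 114 mm over their backs; the gripper's body (76 mm by 85 mm) begins 54 mm behind the grasp point. The pads swing forward as they close: fully open they stand 13 mm farther back than shut.
Start: joints at [1.227, 0.689, -0.195, 1.565, 0.157, 0.902, -0.215], TCP at [230.578, -580.937, 231.317] pointing down, gripper open.
Joint ranges: [-3.01, 3.01], [-0.46, 2.08], [-1.47, 1.51], [0.13, 2.56], [-1, 4.14], [0.04, 2.09], [-2.66, 2.66]. Speed limits (rad/s): [2.57, 2.57, 3.14, 3.14, 3.14, 3.14, 3.14].

## Interface

Orientations are given as a unit quaternion [w, x, y, z].
In Python, from cell import manip, cams gives the robot as it stands.
- The arm moves only by the tool play_rows, never from a script. Its argument "moves" is a list of rows, each a list of 3 entries, a list of its own where there are three numbers: the turn, a rotation vector about the tool's x, y, z as a fraction of full scale, then the shift along the tool's x, y, z as a fraction of full scale, then the gripper command: -1 is fully open, 1 is shut, values between are in proportion. In form: [[[rx, ry, rz], [tx, ty, tz], fingers], ...]. A call has 1 to 10 rows; each row is the pose to reach, as a shift and turn from the pose commanded when the call began, along the tool's axes at that moment; what a row does not reach only later rows make up. Full scale, the value 1, is 10 cm for a shift and pi/2 rad for a turn. A row lasts 1/12 s, in which the tool goes at most 41.7 mm and 7.16 degrees, less where a joint would pass 70% of its speed; a pose out of reach is approached as far as the arm can. A call with a number of a shift or a turn outside -1 to 1 is refused whole. A call with a gripper value outside its range is refused whole. The fingers move at their own pace and stop on an object; "newtons" is the grip in N (left out, the last holds). Time passes only in rows, so rows that repeat a pose let the fingers close. It gives the time, the measured TCP pose, the force, the opening and the grip force at its end, in the units of the state.
- manip.read_state(): the state, without advancing time (a new reading comes with each control period).
- cams.grab_frame(name): name is "scene" or "side" or "wrist"; returns a dict with "pixels" (420x560x3 uint8, blue, green, red), "mtx" (3x3 intrinsics, pixels), "R" (3x3) and "t" (3): a world point X has camera coordinates R X + t; the wrist camera has in their place "hand_eye" (4x4, takes a point from camera to tool coordinates, whose origin is the TCP and whose axes are the flange's). Camera axes: x right, y down, z forward; pixel columns grow to the right and rows downward; lengths in mm; the calibration is good to about 2 mm. A picture is of the moment at which its call begins: read the wrist's pose just before it. There is no depth.
- manip.job_done(): hands the job in; it is judged then, once.
Trained networks look in the newest picture that a camera, given by its name, has taken for a name from the list of things; names that differ only in an ending like _2 or _b are one class to them, and where a whole thing is asked for, a point or a joint stands for the part that bears it (a point fixed in the world has none). Each returns a list of dicts, best first, with "p" (0 to 1); they miss things now and then, are a little off and sometimes report something else, mostly with a low value. They report only what shows in the picture. A call takes as long as a camera call. They do not tell look-alikes from the thing itself.
- cams.search_frame(query, camera): "centre" ([x, y, z] in mm, in the coordinates of the camera as it stood for that picture, good to about 4 mm: the middle of the surface that is visible of it).
- cams.outline_of(query, camera): "mask" (420x560 bool, what is visible of it).
- cams.spot_point(query, camera): "centre" ([x, y, z] in mm, in the coordinates of the camera as it stood for that picture, good to about 4 mm: a listed point, or the origin of a listed thing).
The state is a dict: "t": time; "qpos": joint angles; "qvel": joint speeds; "joint_efforts": joint torques, N m; "position": TCP position; "tool_rot": TCP orientation; "force": force on the tool from outside, world axes, zero at the start; "ft_torque": the same for the moment, N m; "opening": finger opening in mm; "grasp_force": force on a finger pad.
Only numpy, scipy, OpenCV 4.12 (cv2) and the standard library are available. Lean on these libraries where they do the work, as an engineer would, in place of code of your own. Each camera call takes 0.05 s, during which the arm holds its last target. There are 200 camera calls.

## Working session

There is one attempt and no reset: what is moved stays moved. The work goes in short steps, Python scripts to look and compute and a tool call to move; the robot and the scene stay as the last step left them, time stands still between calls to the robot, and variables do not carry over. Pictures are saved under pics/ and viewed, at most 10 in all, crops included, and the job is handed in when it is done.

Besides the shell and the picture viewer there is one more tool, called after ">>>" as a command line: name --argument value ..., lists and objects as JSON in quotes. play_rows: Moves the arm, as the interface text tells. Shift numbers are shares of 10 cm and turn numbers shares of pi/2 rad, none past 1 either way. Its arguments: {"type":"object","properties":{"moves":{"type":"array","items":{"type":"array"}},"newtons":{"type":"number"}},"required":["moves"]}

```bash
mkdir -p pics
cat > h.py <<'E'
import numpy as np, cv2
from cell import manip, cams
from scipy.spatial.transform import Rotation as Rt
def rot(q): return Rt.from_quat([q[1],q[2],q[3],q[0]]).as_matrix()
def grab(name):
    s=manip.read_state(); f=cams.grab_frame(name)
    if 'hand_eye' in f:
        T=np.eye(4);T[:3,:3]=rot(s['tool_rot']);T[:3,3]=s['position']
        C=T@np.array(f['hand_eye'])
    else:
        C=np.eye(4);R=np.array(f['R']);C[:3,:3]=R.T;C[:3,3]=-R.T@np.array(f['t']).ravel()
    return f,C
def W(C,p): return C[:3,:3]@np.array(p)+C[:3,3]
def proj(f,C,X): 
    p=C[:3,:3].T@(np.array(X)-C[:3,3]); p=np.array(f['mtx'])@p; return p[:2]/p[2]
def ray(f,C,px,z):
    d=C[:3,:3]@np.linalg.inv(f['mtx'])@np.array([px[0],px[1],1.]); return C[:3,3]+d*(z-C[2,3])/d[2]
E
python3 - <<'E'
from h import *
for n in ['scene','side']:
    f,C=grab(n); cv2.imwrite(f'pics/{n}1.png',f['pixels'])
    print(n,C[:3,3].round())
    for q in ['tilebox','lid','lid_window','lid_bar','catch_pad']:
        for r in cams.spot_point(q,n)[:3]: 
            w=W(C,r['centre']);print(q,round(r['p'],2),w.round(1),proj(f,C,w).round())
print(manip.read_state(),manip.pinch_z)
E
```

```text
scene [ 923. -499.  965.]
tilebox 0.59 [ 5.22e+02 -2.63e+01  5.00e-01] [258. 240.]
lid 0.92 [489.  -14.   51.7] [251. 218.]
lid 0.8 [414.  324.8   2.5] [306. 141.]
lid 0.55 [ 2.417e+02 -3.479e+02 -1.000e-01] [ 81. 267.]
lid_window 0.78 [ 278.8 -341.3   14.1] [ 91. 271.]
lid_window 0.71 [530.4 -33.2  60.8] [259. 230.]
lid_window 0.71 [365.3 308.7   9.1] [290. 134.]
lid_bar 0.9 [332.5 296.4   6.7] [278. 132.]
lid_bar 0.76 [563.1 -49.7  60.1] [265. 242.]
lid_bar 0.6 [ 317.5 -336.4   12.1] [104. 279.]
catch_pad 0.64 [566.4 -56.4  49.7] [265. 247.]
catch_pad 0.15 [ 533.9 -231.3   -2.3] [205. 303.]
side [-70. 771. 834.]
tilebox 0.74 [522.7 -35.9  -1.2] [285. 224.]
lid 0.92 [412.  318.7   1.2] [235. 316.]
lid 0.83 [483.1 -11.6  54.6] [291. 219.]
lid 0.71 [ 233.6 -346.4    4.7] [415. 207.]
lid_window 0.85 [530.1 -36.5  62.5] [283. 207.]
lid_window 0.78 [363.4 306.3  11.4] [254. 320.]
lid_window 0.76 [ 281.5 -344.5   16.5] [401. 199.]
lid_bar 0.89 [337.9 297.6   9.6] [264. 323.]
lid_bar 0.74 [ 313.8 -342.4   10.4] [391. 197.]
lid_bar 0.69 [556.9 -55.5  56.8] [280. 202.]
catch_pad 0.95 [568.9 -53.4  46.9] [276. 204.]
{'t': 0.6, 'qpos': array([ 1.22678687,  0.68908596, -0.19459662,  1.56532744,  0.15730606,
        0.90252428, -0.21509979]), 'qvel': array([-0.0004077 ,  0.00122204, -0.00112493, -0.00136318, -0.00109793,
        0.00087748,  0.00056507]), 'joint_efforts': array([ 6.70383770e-06, -5.39291024e+01, -1.26623064e+00, -1.58812916e+01,
        9.95867013e-03,  1.72844644e-03,  3.81894495e-05]), 'position': array([ 230.57240459, -580.91689466,  231.31806504]), 'tool_rot': array([1.99540384e-05, 9.82207954e-01, 1.87796526e-01, 1.75882582e-06]), 'force': array([0.27603672, 0.63468539, 0.42250741]), 'ft_torque': array([ 0.01183364,  0.00712833, -0.02795254]), 'grasp_force': 0.0, 'opening': 85.24637749672375} 18.700000000000003
```

View pics/scene1.png

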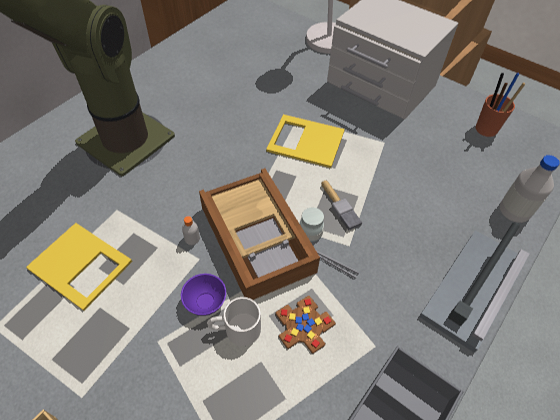

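View pics/side1.png

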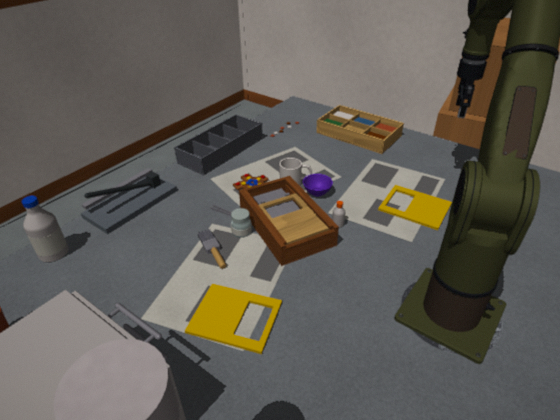

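The scene picture shows the wooden box around (258,235), lid shut with its window at about (259,230) and opening direction down-right. The yellow lids at (306,141) and (80,265) are decoys. Side view agrees, with the window at (283,207). Box yaw is about -28°, so I'm moving above it.

>>> play_rows --moves '[[[0,0,0],[0.3,-0.26,-0.1],1],[[0,0,0],[0.6,-0.52,-0.2],1],[[0,0,0],[0.94,-0.82,-0.2],1],[[0,0,0],[0.94,-0.82,-0.2],1]]' --newtons 40

```text
t: 0.93
position: [293.2, -462.2, 252.1]
tool_rot: [-0.002, 0.981, 0.193, 0.002]
force: [1.4, 1.0, 0.0]
opening: 38.9
grasp_force: 0.0
```

>>> play_rows --moves '[[[0,0,0],[0.3,-0.26,0],1],[[0,0,0],[0.6,-0.52,0],1],[[0,0,0],[0.94,-0.82,0],1],[[0,0,0],[0.94,-0.82,0],1]]'

```text
t: 1.27
position: [349.5, -351.2, 251.6]
tool_rot: [-0.002, 0.981, 0.194, 0.002]
force: [-0.7, 0.7, 1.0]
opening: 0.2
grasp_force: 0.0
```

>>> play_rows --moves '[[[0,0,0],[0.3,-0.26,0],1],[[0,0,0],[0.6,-0.52,0],1],[[0,0,0],[0.94,-0.82,0],1],[[0,0,0],[0.94,-0.82,0],1]]'

```text
t: 1.6
position: [406.6, -240.3, 251.7]
tool_rot: [-0.002, 0.981, 0.194, 0.002]
force: [0.4, 0.5, -0.3]
opening: -0.1
grasp_force: 0.0
```

>>> play_rows --moves '[[[0,0,0],[0.3,-0.26,0],1],[[0,0,0],[0.6,-0.52,0],1],[[0,0,0],[0.94,-0.82,0],1],[[0,0,0],[0.94,-0.82,0],1]]'

```text
t: 1.93
position: [463.7, -128.8, 251.8]
tool_rot: [-0.002, 0.981, 0.194, 0.003]
force: [0.5, 0.5, 0.4]
opening: -0.6
grasp_force: 0.0
```

>>> play_rows --moves '[[[0,0,0.07],[0.3,-0.26,0],1],[[0,0,0.14],[0.6,-0.5,0],1],[[0,0,0.21],[0.75,-0.66,0],1],[[0,0,0.28],[0.75,-0.66,0],1],[[0,0,0.35],[0.75,-0.66,0],1],[[0,0,0.42],[0.75,-0.66,0],1],[[0,0,0.49],[0.75,-0.66,0],1],[[0,0,0.55],[0.75,-0.66,0],1],[[0,0,0.55],[0.75,-0.66,0],1],[[0,0,0.55],[0.75,-0.66,0],1]]'

```text
t: 2.77
position: [504.5, -48.6, 251.3]
tool_rot: [0.0, 0.971, -0.239, 0.0]
force: [0.3, 0.4, 0.5]
opening: 0.0
grasp_force: 0.0
```

Run:
```python
from h import *
f,C=grab('wrist'); cv2.imwrite('pics/wrist1.png',f['pixels'])
s=manip.read_state();print(s['t'],s['position'],s['tool_rot'],s['qpos'].round(2),C[:3,3].round(),C[:3,:3].round(2))
for q in ['tilebox','lid','lid_window','lid_bar','catch_pad']:
    for r in cams.spot_point(q,'wrist')[:3]:
        w=W(C,r['centre']);print(q,round(r['p'],2),w.round(1),proj(f,C,w).round())
```

```text
2.8167 [504.46886392 -48.52163219 251.28340863] [ 5.67744806e-05  9.70955117e-01 -2.39261694e-01 -4.43435798e-06] [-0.05  0.51  0.09  1.9  -0.07  0.74 -1.98] [577. -86. 393.] [[-0.46 -0.84 -0.28]
 [-0.89  0.44  0.14]
 [ 0.    0.31 -0.95]]
tilebox 0.9 [ 5.216e+02 -3.120e+01  5.000e-01] [269. 162.]
lid 0.89 [492.9 -11.4  49.8] [263. 199.]
lid_bar 0.87 [ 319.1 -339.5    7.5] [550. 190.]
lid_bar 0.84 [563.8 -48.9  53.8] [262. 129.]
catch_pad 0.78 [567.4 -52.9  46.9] [264. 124.]
```

View pics/wrist1.png

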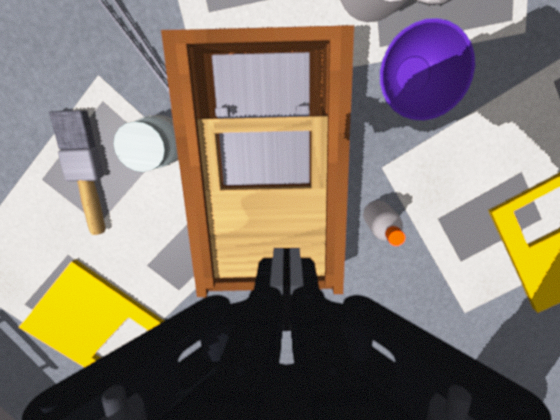

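The wrist view shows the box upright in the image: far corners at (163,31) and (354,27), lid window from (219,131) to (311,187), teeth just beyond the bar at (227,110) and (303,108). Now I'll refine the box axes from these pixels.

Run:
```python
from h import *
f,C=grab('wrist')
for n,p,z in [('FL',(163,31),72),('FR',(354,27),72),('NL',(197,296),72),('NR',(344,293),72),('barL',(219,132),60),('barR',(311,131),60),('winL',(220,189),60),('winR',(311,186),60),('toothL',(227,110),60),('toothR',(303,108),60)]:
    print(n,ray(f,C,p,z)[:2].round(1))
P=[ray(f,C,p,72)[:2] for p in [(163,31),(354,27),(197,296),(344,293)]]
far=(P[0]+P[1])/2;near=(P[2]+P[3])/2;d=far-near
u=d/np.linalg.norm(d);print(np.linalg.norm(d),np.degrees(np.arctan2(d[1],d[0])),'origin',near+155*u,far-137*u)
```

```text
FL [684.9 -13.2]
FR [ 605.3 -171.6]
NL [427.1 116.4]
NR [347.2 -44.5]
barL [582.4  -8. ]
barR [537.9 -94.9]
winL [528.3  24. ]
winR [483.7 -68.2]
toothL [597.7 -27.2]
toothR [562.7 -97.9]
288.0904114854197 -26.454654176324457 origin [525.94295809 -33.10865224] [522.44275347 -31.36697203]
```

>>> play_rows --moves '[[[0,0,-0.01],[0.2,-0.24,0.3],1],[[0,0,-0.01],[0.2,-0.24,0.65],1],[[0,0,-0.01],[0.2,-0.24,1],1],[[0,0,-0.01],[0.2,-0.24,1],1],[[0,0,-0.01],[0.2,-0.24,1],1],[[0,0,-0.01],[0.2,-0.24,1],1]]'

```text
t: 3.62
position: [534.1, -36.8, 152.7]
tool_rot: [-0.0, 0.972, -0.233, 0.001]
force: [1.1, 0.6, 0.8]
opening: 0.2
grasp_force: 0.0
```

>>> play_rows --moves '[[[0,0,0],[0,0,0.25],1],[[0,0,0],[0,0,0.5],1],[[0,0,0],[0,0,0.7],1],[[0,0,0],[0,0,0.7],1],[[0,0,0],[0,0,0.7],1],[[0,0,0],[0,0,0.7],1]]'

```text
t: 4.12
position: [535.0, -36.7, 83.5]
tool_rot: [-0.0, 0.972, -0.233, 0.002]
force: [0.1, 0.2, 0.6]
opening: -0.1
grasp_force: 0.0
```

Run:
```python
from h import *
f,C=grab('wrist'); cv2.imwrite('pics/wrist2.png',f['pixels'])
s=manip.read_state();print(s['t'],s['position'],s['tool_rot'],s['force'])
for q in ['tilebox','lid','lid_window','lid_bar','catch_pad']:
    for r in cams.spot_point(q,'wrist')[:2]:
        w=W(C,r['centre']);print(q,round(r['p'],2),w.round(1),proj(f,C,w).round())
```

```text
4.1667 [534.99977133 -36.72187193  83.54999958] [-3.60683043e-04  9.72437036e-01 -2.33156160e-01  2.07033547e-03] [0.04060629 0.16199525 0.05122231]
tilebox 0.6 [522.9 -31.3  -2.4] [288. 226.]
lid_bar 0.77 [563.2 -47.9  54.7] [283. 194.]
catch_pad 0.88 [565.2 -54.1  43.3] [290. 182.]
```

View pics/wrist2.png

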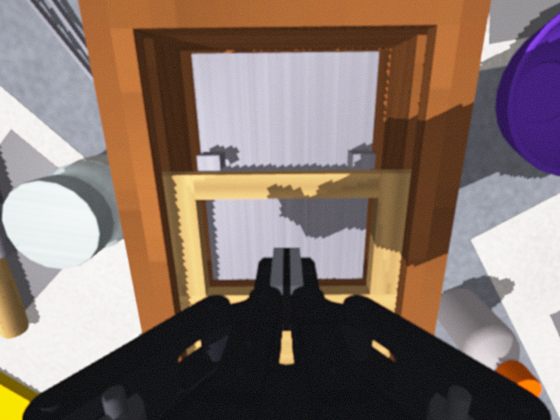

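The fingertip at (288,250) sits over the window (208–368, 198–285), centred. Descending.

>>> play_rows --moves '[[[0,0,0],[0,0,0.15],1],[[0,0,0],[0,0,0.3],1],[[0,0,0],[0,0,0.36],1],[[0,0,0],[0,0,0.41],1],[[0,0,0],[0,0,0.45],1],[[0,0,0],[0,0,0.49],1],[[0,0,0],[0,0,0.53],1],[[0,0,0],[0,0,0.53],1],[[0,0,0],[0,0,0.53],1]]'

```text
t: 5.17
position: [533.0, -36.4, 28.9]
tool_rot: [0.0, 0.972, -0.233, -0.0]
force: [-2.3, 0.6, 7.9]
opening: 0.2
grasp_force: 3.7
```

>>> play_rows --moves '[[[0,0,0],[0.08,0,-0.005],1],[[0,0,0],[0.16,0,-0.005],1],[[0,0,0],[0.22,0,-0.005],1],[[0,0,0],[0.28,0,-0.005],1],[[0,0,0],[0.34,0,-0.005],1],[[0,0,0],[0.4,0,-0.005],1],[[0,0,0],[0.4,0,-0.005],1]]'

```text
t: 5.75
position: [567.0, -53.8, 29.2]
tool_rot: [-0.0, 0.973, -0.233, -0.002]
force: [-4.6, 3.0, 7.4]
opening: 0.4
grasp_force: 3.7
```

>>> play_rows --moves '[[[0,0,0],[0.07,0,0],1],[[0,0,0],[0.14,0,0],1],[[0,0,0],[0.21,0,0],1],[[0,0,0],[0.28,0,0],1],[[0,0,0],[0.34,0,0],1],[[0,0,0],[0.4,0,0],1],[[0,0,0],[0.44,0,0],1],[[0,0,0],[0.46,0,0],1],[[0,0,0],[0.46,0,0],1]]'

```text
t: 6.5
position: [607.8, -74.4, 29.2]
tool_rot: [-0.0, 0.973, -0.233, -0.002]
force: [-5.1, 1.4, 6.9]
opening: 0.0
grasp_force: 3.7
```

>>> play_rows --moves '[[[0,0,0],[0.02,0,0],1],[[0,0,0],[0.04,0,0],1],[[0,0,0],[0.04,0,0],1]]'

```text
t: 6.75
position: [610.6, -75.7, 29.1]
tool_rot: [-0.0, 0.973, -0.233, -0.003]
force: [-5.6, 2.6, 6.8]
opening: 0.1
grasp_force: 4.4
```

>>> play_rows --moves '[[[0,0,0],[0.02,0,0],1],[[0,0,0],[0.04,0,0],1],[[0,0,0],[0.04,0,0],1]]'

```text
t: 7.0
position: [612.3, -76.6, 29.1]
tool_rot: [-0.0, 0.973, -0.233, -0.005]
force: [-9.7, 4.7, 10.8]
opening: -0.0
grasp_force: 7.4
```

>>> play_rows --moves '[[[0,0,0],[0.01,0,0],1],[[0,0,0],[0.02,0,0],1],[[0,0,0],[0.02,0,0],1]]'

```text
t: 7.25
position: [612.3, -76.6, 29.1]
tool_rot: [-0.001, 0.973, -0.232, -0.007]
force: [-12.7, 6.5, 14.9]
opening: 0.0
grasp_force: 10.9
```

The lid has reached the end stop: force is rising with no motion. Backing off the bar, then lifting out.

>>> play_rows --moves '[[[0,0,0],[-0.06,0,0],1],[[0,0,0],[-0.12,0,0],1],[[0,0,0],[-0.18,0,0],1],[[0,0,0],[-0.18,0,0],1],[[0,0,0],[-0.18,0,-0.06],1],[[0,0,0],[-0.18,0,-0.12],1],[[0,0,0],[-0.18,0,-0.2],1],[[0,0,0],[-0.18,0,-0.4],1],[[0,0,0],[-0.18,0,-0.7],1],[[0,0,0],[-0.18,0,-1],1]]'

```text
t: 8.08
position: [600.0, -71.1, 128.7]
tool_rot: [0.0, 0.973, -0.233, -0.003]
force: [0.1, 0.7, 0.3]
opening: -0.3
grasp_force: 0.0
```

>>> play_rows --moves '[[[0,0,0],[-0.3,0,-0.3],1],[[0,0,0],[-0.6,0,-0.6],1],[[0,0,0],[-0.9,0,-1],1],[[0,0,0],[-0.9,0,-1],1],[[0,0,0],[-0.9,0,-1],1]]'

```text
t: 8.5
position: [521.2, -29.7, 231.0]
tool_rot: [-0.001, 0.973, -0.232, 0.0]
force: [0.5, -0.5, -0.1]
opening: 0.1
grasp_force: 0.0
```

Run:
```python
from h import *
f,C=grab('wrist'); cv2.imwrite('pics/wrist3.png',f['pixels'])
s=manip.read_state();print(s['t'],s['position'],s['force'])
o=np.array([523,-31.5]);u=np.array([.894,-.448])
for q in ['tilebox','lid','lid_window','lid_bar','catch_pad']:
    for r in cams.spot_point(q,'wrist')[:2]:
        w=W(C,r['centre']);print(q,round(r['p'],2),w.round(1),(w[:2]-o)@u,proj(f,C,w).round())
```

```text
8.55 [522.06938879 -30.58447519 229.46625744] [-0.69292817  0.35728653 -0.96655896]
lid 0.55 [413.1 322.6  -0. ] -256.916317193837 [109. 338.]
lid_window 0.2 [702.   34.8  -1.6] 130.33372441385515 [161.  53.]
lid_bar 0.94 [623.1 -80.   54. ] 111.25967328188469 [286.  66.]
catch_pad 0.84 [568.8 -55.6  44.4] 51.77421673253874 [289. 129.]
```

View pics/wrist3.png

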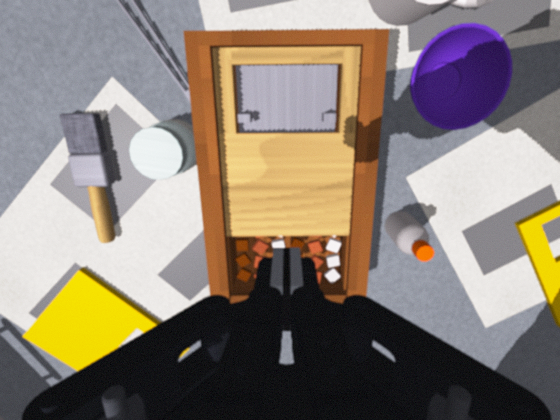

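The lid is fully open, with its bar at box x ≈ 111 mm against the far wall. Both teeth stand in the window at (243,117) and (330,118), and the neighbouring items haven't moved.

```bash
python3 -c "
from h import *
print(manip.job_done())"
```

```text
the job is handed in; nothing more can be done
None
```

The tile box is open: the lid is pushed fully back against the far end wall, the plate has sprung up with both teeth standing in the window, the finger is clear, and the job was handed in at about 8.6 s on the robot's clock.

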